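# Touch-test the teal filler patch and log it

## Task

Test whether the teal filler has set: touch the teal patch lightly with the fingertips for a moment and lift off, then press the green button on the grey timer box right down to log it and let it spring back. Do not touch the yellow and red patches or their tiles, do not press the red button, do not lift or shift any tile, the jar or the knife, and finish with the hand clear of everything.

Things in the scene. Friction and masses are not known exactly. Their poses are not given: they have to be found in the camera images.
- touch_teal (a point): centre of the top face of the teal (blue-green) filler patch, about 56 x 56 mm and 3 mm proud, in the middle of a loose cream plasterboard tile 110 x 110 x 12.5 mm (0.2 kg). The tile lies on a 104 mm square blue foam pad in a black tray; at rest the patch's top is 45.5 mm above the table. z is up, x and y run along the tile's edges. The foam yields when the tile is pressed: it starts to sink at about 1.5 N, then about 1 N per mm, and is hard after 10 mm
- pad_teal_top (a point): centre of the top of the fixed foam pad under the teal (blue-green) tile, 30 mm above the table (as unloaded; it does not follow the foam down); the tile starts centred on it
- touch_yellow (a point): centre of the top face of the yellow filler patch, about 56 x 56 mm and 3 mm proud, in the middle of a loose cream plasterboard tile 110 x 110 x 12.5 mm (0.2 kg). The tile lies on a 104 mm square blue foam pad in a black tray; at rest the patch's top is 45.5 mm above the table. z is up, x and y run along the tile's edges. The foam yields when the tile is pressed: it starts to sink at about 1.5 N, then about 1 N per mm, and is hard after 10 mm
- pad_yellow_top (a point): centre of the top of the fixed foam pad under the yellow tile, 30 mm above the table (as unloaded; it does not follow the foam down); the tile starts centred on it
- touch_red (a point): centre of the top face of the brick-red filler patch, about 56 x 56 mm and 3 mm proud, in the middle of a loose cream plasterboard tile 110 x 110 x 12.5 mm (0.2 kg). The tile lies on a 104 mm square blue foam pad in a black tray; at rest the patch's top is 45.5 mm above the table. z is up, x and y run along the tile's edges. The foam yields when the tile is pressed: it starts to sink at about 1.5 N, then about 1 N per mm, and is hard after 10 mm
- pad_red_top (a point): centre of the top of the fixed foam pad under the brick-red tile, 30 mm above the table (as unloaded; it does not follow the foam down); the tile starts centred on it
- green_top (a point): centre of the top of the green push button, 28 mm in diameter, on the grey timer box (70 x 120 x 28 mm, fixed to the table); points up. The red button's centre is 64 mm away
- green (a joint): how far the green button is pressed: 0 up, 0.006 m fully down (springs back; fully down takes 5 N)
- red_top (a point): centre of the top of the red push button, the same size, on the same box
- red (a joint): how far the red button is pressed: 0 up, 0.006 m fully down
- pot_mid (a point): half-way up a small loose filler jar with a blue lid, 64 mm in diameter and 75 mm high, standing on the table (0.3 kg)
- knife_mid (a point): middle of a loose filling knife lying flat on the table: red handle and steel blade, 170 mm long along its x (blade at +x), 45 mm wide, 18 mm high; this point is 9 mm above the table
- tile_teal: the loose tile with the teal patch; origin at the centre of its underside, on the foam
- tile_yellow: the loose tile with the yellow patch; origin as above
- tile_red: the loose tile with the brick-red patch; origin as above
- patch_teal: the teal filler patch itself; origin at the centre of its underside, 3 mm below its top
- pot: the jar; origin at the centre of its base
- knife: the filling knife; origin on the table below its middle
Things that resemble listed ones, but are neither listed nor needed, are in the scene too. There is more than one size of the part that bears green_top; the job needs the middle-sized.

How it is judged:
On the way, in this order (a step that is already met when the one before it is completed fails the run):
1. the fingertips rest lightly on the teal patch (contact force between the fingers and patch_teal above 0.7 N and value of joint green below 0.002 m), for 0.2 s.
2. the fingers have lifted off the teal patch (contact force between the fingers and tile_teal below 0.05 N), for 0.1 s.
3. the green button is pressed right down (value of joint green above 0.0045 m), for 0.05 s.
At the end, for the whole second after the job is handed in: Both buttons are up (within 1.5 mm), each tile lies on its own pad within 12 mm of its centre with its patch at resting height (within about 5 mm), the jar is upright and the jar and knife are within 10 mm of where they started, everything at rest (horizontal distance between touch_teal and pad_teal_top below 0.012 m and z of touch_teal in the frame of pad_teal_top between 0.011 and 0.02 m and horizontal distance between touch_yellow and pad_yellow_top below 0.012 m and z of touch_yellow in the frame of pad_yellow_top between 0.011 and 0.02 m and horizontal distance between touch_red and pad_red_top below 0.012 m and z of touch_red in the frame of pad_red_top between 0.011 and 0.02 m and value of joint each of green, red below 0.0015 m and distance of each of pot_mid, knife_mid from where it was at the start of the episode below 0.01 m and angle between pot_mid's own z axis and vertical below 0.1 rad and linear speed of each of tile_teal, pot, knife below 0.02 m/s); the robot touches nothing.
It fails at once if the teal patch or tile is pressed harder than 20 N (contact force between any of the fingers, the arm and tile_teal above 20 N).
It fails at once if the yellow or red tile is touched by the robot (contact force between any of the fingers, the arm and tile_yellow above 0.3 N or contact force between any of the fingers, the arm and tile_red above 0.3 N).
It fails at once if the red button is pressed (value of joint red above 0.002 m).
It fails at once if a tile is lifted off or shifted on its pad (z of touch_teal in the frame of pad_teal_top above 0.02 m or z of touch_yellow in the frame of pad_yellow_top above 0.02 m or z of touch_red in the frame of pad_red_top above 0.02 m or horizontal distance between touch_teal and pad_teal_top above 0.012 m or horizontal distance between touch_yellow and pad_yellow_top above 0.012 m or horizontal distance between touch_red and pad_red_top above 0.012 m).
It fails at once if the jar or the knife is lifted or shifted by more than 10 mm (distance of any of pot_mid, knife_mid from where it was at the start of the episode above 0.01 m).
It also fails if it takes over 40 s, if anything falls off the work surface, if the arm or the gripper's body presses on something with over 40 N, if the wrist force passes 120 N, or if a joint passes its speed limit or range.

## Robot

A 7-joint arm with a two-finger parallel gripper is mounted at the origin on the work surface. World frame = base frame: x ahead of the robot, y to its left, z up, the work surface at z = 0. Lengths are in m, angles in rad, forces in N, time in s.
With the tool pointing down it reaches from about 0.425 to 0.95 m from the base axis. Payload 16.7 kg.
Tool frame: the origin (TCP) lies at the very end of the fingers, on their centre line; the grasp point (between the pads) lies 19 mm behind it; z points along the fingers, x is the direction in which the jaws open and shut, and the axes are right-handed (so a half turn about z gives the same grasp; the last joint's range is limited). The gripper opens to 94 mm and grips with 3 to 60 N. Pads are 16 mm wide; open, the fingers measure 119 mm over their backs; the gripper's body (75 mm by 177 mm) begins 78 mm behind the grasp point.
Start: joints at [-1.385, 0.426, 0.074, 1.606, -0.034, 1.111, -0.067], TCP at [0.222, 0.637, 0.205] pointing down, gripper open.
Joint ranges: [-2.85, 2.85], [-0.5, 2.14], [-1.23, 1.37], [0.21, 2.46], [-1.02, 4.16], [0.16, 2.05], [-2.73, 2.73]. Speed limits (rad/s): [1.89, 1.89, 2.39, 2.39, 3.01, 3.01, 3.01].

## Interface

Orientations are given as [roll, pitch, yaw] about the fixed x, y, z axes, in that order (R = Rz(yaw) Ry(pitch) Rx(roll)).
In Python, from plant import ctrl gives the robot as it stands.
- The arm moves only by the tool carry_out, never from a script. Its argument "motion" is a list of rows, each a list of 7 numbers: the shift along the tool's x, y, z in cm, then the turn, a rotation vector about the tool's x, y, z in degrees, then the finger opening in cm, from 0 to 9.4. In form: [[x, y, z, rx, ry, rz, grip], ...]. A call has 1 to 5 rows; each row is the pose to reach, as a shift and turn from the pose commanded when the call began, along the tool's axes at that moment; what a row does not reach only later rows make up. A row lasts 1/10 s, in which the tool goes at most 50 mm and 8.59 degrees, less where a joint would pass 70% of its speed; a pose out of reach is approached as far as the arm can. A call with a gripper value outside its range is refused whole. The fingers move at their own pace and stop on an object; the grip force is fixed at half the most. Time passes only in rows, so rows that repeat a pose let the fingers close. It gives the time, the measured TCP pose, the force and the opening at its end, in the units of the state.
- ctrl.get_state(): the state, without advancing time (a new reading comes with each control period).
- ctrl.capture(name): name is "scene" or "side" or "wrist"; returns a dict with "img" (420x560x3 uint8, red, green, blue), "intrinsics" (3x3 intrinsics, pixels), "rvec" (rotation vector, rad) and "tvec" (3), from world to camera coordinates, as OpenCV has them. Camera axes: x right, y down, z forward; pixel columns grow to the right and rows downward; lengths in m; the calibration is good to about 2 mm. A picture is of the moment at which its call begins. There is no depth.
- ctrl.close_job(): hands the job in, once; it reports no verdict.
Trained networks look in the newest picture that a camera, given by its name, has taken for a name from the list of things; names that differ only in an ending like _2 or _b are one class to them, and where a whole thing is asked for, a point or a joint stands for the part that bears it (a point fixed in the world has none). Each returns a list of dicts, best first, with "confidence" (0 to 1); they miss things now and then, are a little off and sometimes report something else, mostly with a low value. They report only what shows in the picture. A call takes as long as a camera call. They do not tell look-alikes from the thing itself.
- ctrl.search_frame(camera, thing): "xy" ([column, row] in pixels, amid what is visible of it).
- ctrl.trace(camera, thing): "region" (420x560 bool, what is visible of it) and "xy" ([column, row] in pixels, amid what is visible of it).
The state is a dict: "t": time; "joint_positions": joint angles; "joint_velocities": joint speeds; "joint_efforts": joint torques, N m; "ee_pos": TCP position; "tcp_rot": TCP orientation; "contact_force": force on the tool from outside, world axes, zero at the start; "moment": the same for the moment, N m; "grip_width": finger opening in m.
Only numpy, scipy, OpenCV 4.12 (cv2) and the standard library are available. Lean on these libraries where they do the work, as an engineer would, in place of code of your own. Each camera call takes 0.05 s, during which the arm holds its last target.

## Working session

There is one attempt and no reset: what is moved stays moved. The work goes in short steps, Python scripts to look and compute and a tool call to move; the robot and the scene stay as the last step left them, time stands still between calls to the robot, and variables do not carry over. Pictures are saved under pics/ and viewed, and the job is handed in when it is done.

Besides the shell and the picture viewer there is one more tool, called after "Call:" in YAML: its name, and indented under it one key for each argument. carry_out: Moves the arm, as the interface text tells. Its arguments: {"type":"object","properties":{"motion":{"type":"array","items":{"type":"array","items":{"type":"number"}}}},"required":["motion"]}

```bash
mkdir -p pics; ls; python3 - <<'E'
from plant import ctrl
import cv2
s=ctrl.get_state(); print(s)
for n in ["scene","side","wrist"]:
    c=ctrl.capture(n); cv2.imwrite(f"pics/{n}0.png",c["img"][:,:,::-1])
    print(n,c["intrinsics"],c["rvec"],c["tvec"])
    for th in ["touch_teal","green_top","red_top","pot_mid","knife_mid","touch_yellow","touch_red"]:
        print(th,[(list(d["xy"]),round(d["confidence"],2)) for d in ctrl.search_frame(n,th)])
E
```

```text
pics
{'t': 0.0, 'joint_positions': array([-1.38551666,  0.4267527 ,  0.07384734,  1.60662649, -0.03409357,
        1.11083746, -0.06710941]), 'joint_velocities': array([-0.00034414,  0.0001057 , -0.0002398 ,  0.00075783,  0.00270565,
        0.00124457,  0.00164222]), 'joint_efforts': array([ 1.21381112e-03, -9.35840750e+01,  3.66728425e+00, -4.54203916e+01,
       -4.88618854e-02,  2.03469337e-02,  1.39173617e-04]), 'ee_pos': array([0.22165693, 0.6370731 , 0.20475313]), 'tcp_rot': array([3.14148594e+00, 1.36049709e-03, 1.23598101e+00]), 'contact_force': array([-0.44248659,  0.08676635, -0.50389206]), 'moment': array([-0.00769711, -0.00160431,  0.02456825]), 'grip_width': 0.09382705183786298}
scene [[494.34589469   0.         276.29518159]
 [  0.         494.34589469 207.35984058]
 [  0.           0.           1.        ]] [ 2.32823864  0.71899558 -0.27605606] [-0.35531687 -0.16415611  1.57263764]
touch_teal [([369.2, 186.1], 0.58), ([292.9, 209.8], 0.45)]
green_top [([226.6, 268.2], 0.52), ([175.0, 234.1], 0.44)]
red_top [([139.4, 251.6], 0.75), ([296.7, 308.7], 0.72), ([170.4, 321.
[... 438 characters left out ...]
al [([286.6, 171.3], 0.61)]
green_top [([323.7, 283.8], 0.75), ([246.1, 319.8], 0.68), ([373.0, 357.2], 0.44), ([330.5, 221.4], 0.44)]
red_top [([246.8, 362.0], 0.75), ([347.0, 306.8], 0.7), ([398.9, 378.9], 0.59)]
pot_mid [([220.1, 168.4], 0.8)]
knife_mid [([406.7, 248.2], 0.69), ([271.1, 226.1], 0.61)]
touch_yellow [([409.5, 248.9], 0.88)]
touch_red [([331.0, 201.8], 0.57)]
wrist [[302.50390409   0.         285.84576174]
 [  0.         302.50390409 214.7052651 ]
 [  0.           0.           1.        ]] [-2.36662342 -1.68454036 -0.23777855] [-0.67690102 -0.02943705  0.39131967]
touch_teal []
green_top []
red_top []
pot_mid [([145.6, 411.7], 0.49)]
knife_mid []
touch_yellow []
touch_red []
```

View pics/scene0.png

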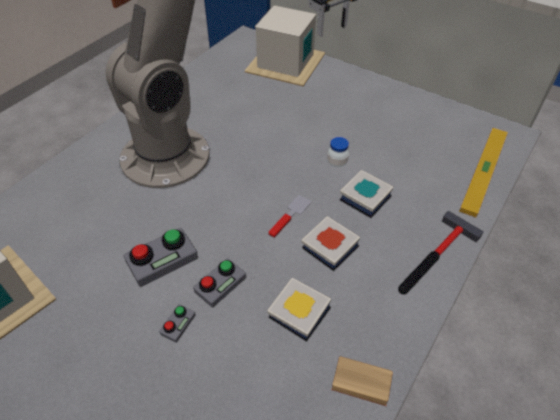

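View pics/side0.png

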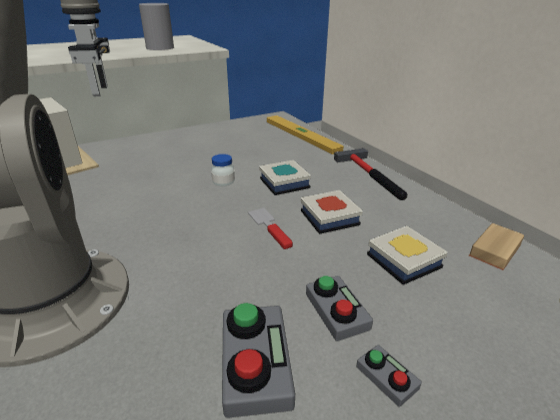

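View pics/wrist0.png

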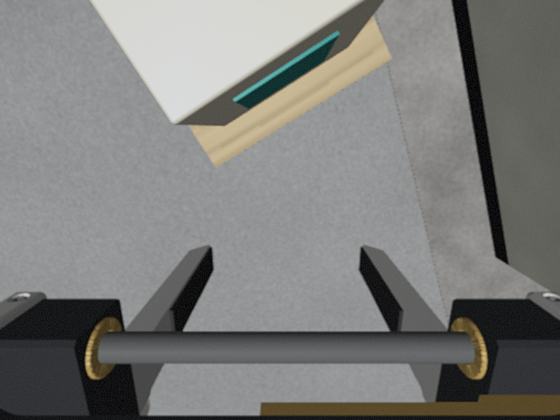

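The scene view shows three boxes: large (160,254), middle (220,282) and small (177,322). It also shows teal at (368,188), red at (331,239), yellow at (299,305), the jar at (339,151) and the knife at (290,216). I'll triangulate from both cameras and check the box sizes.

```bash
cat > h.py <<'E'
import numpy as np, cv2
from plant import ctrl
def cam(c):
    R=cv2.Rodrigues(np.array(c["rvec"]))[0]; return np.array(c["intrinsics"]),R,np.array(c["tvec"]).reshape(3)
def tri(a,b,pa,pb):
    Pa,Pb=[k@np.c_[r,t] for k,r,t in (a,b)]
    X=cv2.triangulatePoints(Pa,Pb,np.array(pa,float).reshape(2,1),np.array(pb,float).reshape(2,1))[:,0]; return X[:3]/X[3]
def onz(c,p,z):
    K,R,t=c; d=R.T@np.linalg.solve(K,[p[0],p[1],1]); o=-R.T@t; return o+d*(z-o[2])/d[2]
def proj(c,X):
    K,R,t=c; p=K@(R@np.array(X)+t); return p[:2]/p[2]
E
python3 - <<'E'
from h import *
np.set_printoptions(precision=4,suppress=True)
A0=ctrl.capture("scene");B0=ctrl.capture("side");A=cam(A0);B=cam(B0)
for n,p,q in [("Lg",(172,236),(246,315)),("Lr",(140,252),(248,362)),("Mg",(226.5,267.5),(325.5,284)),("Mr",(208,283),(344,309)),("Sg",(180,311),(376,356)),("Sr",(169,326),(400,379)),
 ("teal",(369,188),(286.5,170)),("red",(331,239),(331,204)),("yel",(299,305),(408,245)),("pot top",(339.5,144),(222,160)),("knife",(292,213),(268,225))]:
    X=tri(A,B,p,q); print(n,X,proj(A,X)-p,proj(B,X)-q)
for th in ["touch_teal","touch_yellow","touch_red","tile_teal","tile_red","green_top","pot"]:
    for n,c in (("scene",A),("side",B)):
        for d in ctrl.trace(n,th):
            ys,xs=np.nonzero(d["region"]); print(th,n,d["xy"],round(d["confidence"],2),len(xs),xs.mean().round(1),ys.mean().round(1))
for n,im,(x,y) in (("scene",A0,(225,275)),("side",B0,(340,300)),("scene_t",A0,(345,205)),("side_t",B0,(300,190))):
    w=60 
    cv2.imwrite(f"pics/crop_{n}.png",cv2.resize(im["img"][y-45:y+45,x-w:x+w,::-1],None,fx=6,fy=6,interpolation=cv2.INTER_CUBIC))
E
```

```text
Lg [ 0.2808 -0.2593  0.0607] [-0.0376  0.179 ] [-0.3148 -0.3932]
Lr [ 0.2476 -0.3411  0.0604] [ 0.1448 -0.5074] [1.0069 1.2468]
Mg [ 0.4462 -0.2441  0.0374] [ 0.0969 -0.371 ] [0.5538 0.6866]
Mr [ 0.4379 -0.3072  0.0379] [-0.0193  0.0585] [-0.0917 -0.115 ]
Sg [ 0.428  -0.4002  0.0283] [ 0.0739 -0.1635] [0.2799 0.3519]
Sr [ 0.4327 -0.4443  0.0269] [-0.0555  0.1056] [-0.1868 -0.2368]
teal [0.6181 0.1959 0.0435] [-0.0166  0.5915] [-0.624  -0.7765]
red [ 0.619  -0.0206  0.0406] [ 0.0223 -0.1606] [0.1846 0.2284]
yel [ 0.6567 -0.2351  0.0437] [ 0.0903 -0.294 ] [0.3631 0.4522]
pot top [0.4649 0.2912 0.067 ] [0.0036 0.0517] [-0.0584 -0.0717]
knife [0.4686 0.0235 0.0035] [-0.017  0.185] [-0.2316 -0.2874]
touch_teal scene [366.8, 187.1] 0.8 310 366.9 188.1
touch_teal scene [364.4, 206.3] 0.32 352 364.6 205.7
touch_teal side [284.5, 171.6] 0.59 195 283.4 170.0
touch_yellow scene [300.9, 304.7] 0.83 520 299.0 304.4
touch_yellow side [407.9, 249.6] 0.95 581 407.5 245.9
touch_red scene [332.1, 237.1] 0.71 399 331.3 237.9
touch_red side [331.8, 206.1] 0.76 356 330.9 203.7
tile_teal scene [366.6, 190
[... 177 characters left out ...]
4
tile_red scene [331.3, 236.2] 0.68 432 330.7 237.9
tile_red side [330.0, 203.5] 0.93 1331 330.5 207.0
tile_red side [323.1, 285.5] 0.48 174 325.2 282.7
green_top scene [338.0, 151.1] 0.61 506 338.6 151.4
green_top scene [179.9, 313.6] 0.58 54 179.4 310.3
green_top scene [174.2, 234.0] 0.53 156 172.2 236.0
green_top side [244.3, 318.7] 0.82 495 245.8 315.0
green_top side [406.2, 250.4] 0.67 542 407.6 245.7
green_top side [327.7, 284.7] 0.62 178 325.9 282.6
green_top side [375.5, 356.6] 0.41 145 375.6 356.7
green_top side [286.6, 170.9] 0.34 229 283.9 170.4
pot scene [340.0, 151.8] 0.75 546 338.1 151.7
pot scene [369.5, 188.1] 0.61 329 367.0 188.1
pot side [216.1, 170.6] 0.59 643 222.3 170.4
```

```bash
python3 - <<'E'
import cv2,numpy as np
a=[cv2.imread(f"pics/crop_{n}.png") for n in("scene","side","scene_t","side_t")]
m=np.vstack([np.hstack(a[:2]),np.hstack(a[2:])]); cv2.imwrite("pics/crops.png",cv2.resize(m,(800,600)))
from h import *
E
```

```text
(no output)
```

View pics/crops.png

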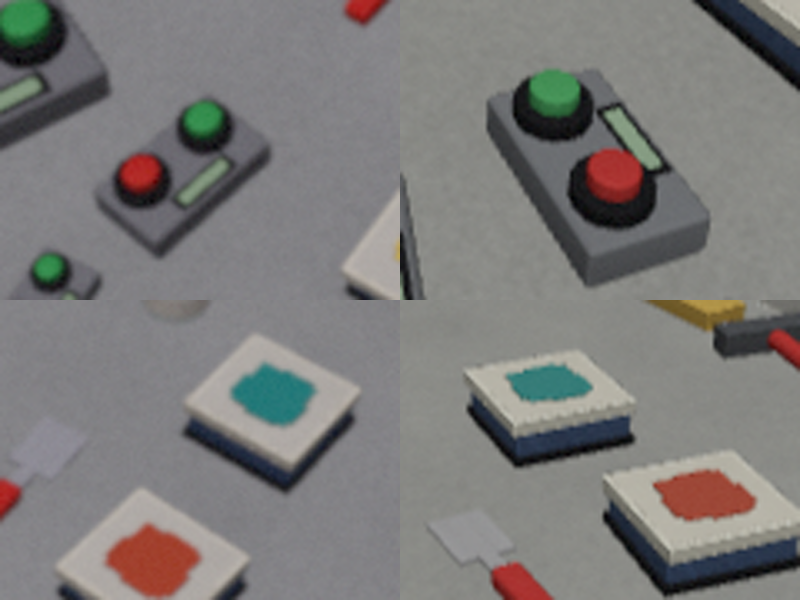

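```bash
cat >> h.py <<'E'
from scipy.spatial.transform import Rotation as Ro
def delta(target):
    s=ctrl.get_state(); R=Ro.from_euler("xyz",s["tcp_rot"]).as_matrix()
    return 100*R.T@(np.array(target)-s["ee_pos"])
E
python3 - <<'E'
from h import *
np.set_printoptions(precision=4,suppress=True)
A=cam(ctrl.capture("scene"));B=cam(ctrl.capture("side"))
print(onz(A,(366.9,188.1),.0455),onz(B,(283.6,170),.0455))
for z in(.036,.04,.044): print(z,onz(A,(226.2,266),z),onz(B,(325.9,282),z), onz(A,(207.5,282),z),onz(B,(344,307),z))
print(delta([.617,.198,.12]))
E
```

```text
[0.6129 0.1924 0.0455] [0.6077 0.1909 0.0455]
0.036 [ 0.4426 -0.2413  0.036 ] [ 0.451  -0.2369  0.036 ] [ 0.434  -0.3046  0.036 ] [ 0.4419 -0.3024  0.036 ]
0.04 [ 0.4445 -0.2433  0.04  ] [ 0.4482 -0.2404  0.04  ] [ 0.436  -0.3064  0.04  ] [ 0.4392 -0.3054  0.04  ]
0.044 [ 0.4465 -0.2453  0.044 ] [ 0.4454 -0.2439  0.044 ] [ 0.438  -0.3081  0.044 ] [ 0.4365 -0.3083  0.044 ]
[-28.5198  51.7706   8.5457]
```

Call:
carry_out:
  motion:
    - [-4.9,8.6,0,0,0,0,0]
    - [-9.8,17.1,0,0,0,0,0]
    - [-14.6,25.7,1,0,0,0,0]
    - [-19.5,34.3,2,0,0,0,0]
    - [-24.4,42.8,4,0,0,0,0]

```text
t: 2.6
ee_pos: [0.3872, 0.4481, 0.194]
tcp_rot: [3.141, -0.001, 1.236]
contact_force: [0.2, 0.9, -0.2]
grip_width: 0.0573
```

```bash
python3 - <<'E'
from h import *
print(delta([.611,.192,.1]).round(1))
E
```

```text
[-16.8  29.6   9.4]
```

Call:
carry_out:
  motion:
    - [-2.4,4.2,1,0,0,0,0]
    - [-4.8,8.4,2,0,0,0,0]
    - [-7.2,12.6,3,0,0,0,0]
    - [-9.6,16.8,4,0,0,0,0]
    - [-12,21,5,0,0,0,0]

```text
t: 3.1
ee_pos: [0.546, 0.2657, 0.1435]
tcp_rot: [3.141, -0.0, 1.236]
contact_force: [1.1, 0.8, 0.7]
grip_width: 0.0175
```

```bash
python3 - <<'E'
from h import *
print(delta([.611,.192,.1]).round(1))
E
```

```text
[-4.8  8.6  4.4]
```

Call:
carry_out:
  motion:
    - [-1.6,2.8,1.5,0,0,0,0]
    - [-3.2,5.6,3,0,0,0,0]
    - [-4.7,8.3,4.4,0,0,0,0]
    - [-4.7,8.3,4.4,0,0,0,0]
    - [-4.7,8.3,4.4,0,0,0,0]

```text
t: 3.6
ee_pos: [0.6078, 0.195, 0.0992]
tcp_rot: [-3.141, 0.001, 1.235]
contact_force: [0.5, 0.5, -0.2]
grip_width: 0.0006
```

```bash
python3 - <<'E'
from h import *
print(delta([.611,.192,.0455]).round(2))
for n in("scene","side","wrist"):
    c=ctrl.capture(n); cv2.imwrite(f"pics/{n}1.png",c["img"][:,:,::-1]); k=cam(c); s=ctrl.get_state()["ee_pos"]; print(n,proj(k,s),proj(k,[.611,.192,.0455]))
    for d in ctrl.trace(n,"touch_teal")[:2]:
        ys,xs=np.nonzero(d["region"]); print(d["confidence"],len(xs),xs.mean(),ys.mean(), onz(k,(xs.mean(),ys.mean()),.0455))
w=cv2.imread("pics/scene1.png")[130:250,290:450];v=cv2.imread("pics/side1.png")[90:210,210:370]
cv2.imwrite("pics/c1.png",np.hstack([cv2.resize(w,(400,300)),cv2.resize(v,(400,300))]))
E
```

```text
[-0.18  0.41  5.37]
scene [368.41530618 173.04261553] [366.24302622 187.90431084]
0.55 289 366.79584775086505 188.00692041522493 [0.61249458 0.19252614 0.0455    ]
side [282.65418323 151.09874312] [284.40921259 169.6037074 ]
0.71 198 284.2121212121212 170.09595959595958 [0.60891818 0.18949721 0.0455    ]
wrist [282.91784786 258.29302121] [279.2702277  236.22963397]
0.73 5447 65.93923260510373 124.2223242151643 [0.47640789 0.07194468 0.0455    ]
0.66 4009 283.82389623347467 226.38139186829633 [0.60417989 0.19832243 0.0455    ]
```

View pics/wrist1.png

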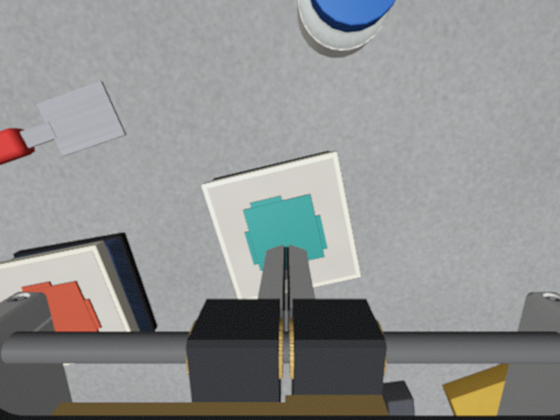

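View pics/c1.png

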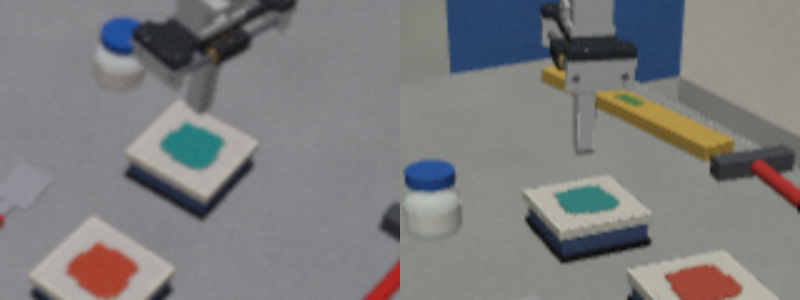

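The target agrees in all three cameras to within about 3 mm. I'll descend gently now.

Call:
carry_out:
  motion:
    - [-0.2,0.4,2,0,0,0,0]
    - [-0.2,0.4,4,0,0,0,0]
    - [-0.2,0.4,4.8,0,0,0,0]
    - [-0.2,0.4,5.1,0,0,0,0]
    - [-0.2,0.4,5.2,0,0,0,0]

```text
t: 4.4
ee_pos: [0.611, 0.1927, 0.0479]
tcp_rot: [3.141, -0.0, 1.236]
contact_force: [0.6, 0.3, 0.7]
grip_width: 0.0004
```

Call:
carry_out:
  motion:
    - [0,0,0.2,0,0,0,0]
    - [0,0,0.3,0,0,0,0]
    - [0,0,0.4,0,0,0,0]

```text
t: 4.7
ee_pos: [0.6113, 0.1926, 0.0442]
tcp_rot: [3.141, -0.001, 1.236]
contact_force: [0.2, 0.2, 3.0]
grip_width: 0.0006
```

Call:
carry_out:
  motion:
    - [0,0,0.1,0,0,0,0]
    - [0,0,0.1,0,0,0,0]
    - [0,0,0.1,0,0,0,0]
    - [0,0,0.1,0,0,0,0]

```text
t: 5.1
ee_pos: [0.6113, 0.1926, 0.0429]
tcp_rot: [3.141, -0.001, 1.236]
contact_force: [2.4, 2.2, 4.8]
grip_width: 0.0006
```

Call:
carry_out:
  motion:
    - [0,0,-0.5,0,0,0,0]
    - [0,0,-1.5,0,0,0,0]
    - [0,0,-4,0,0,0,0]
    - [0,0,-7,0,0,0,0]
    - [0,0,-10,0,0,0,0]

```text
t: 5.6
ee_pos: [0.6104, 0.1919, 0.144]
tcp_rot: [-3.141, 0.001, 1.236]
contact_force: [0.4, 0.3, -0.1]
grip_width: 0.0004
```

```bash
python3 - <<'E'
from h import *
print(delta([.4455,-.2435,.12]).round(2), ctrl.get_state()["joint_positions"])
E
```

```text
[-46.54  -1.25   2.45] [-0.60093514  0.43640008  0.25808741  1.75684572 -0.13118654  0.96627529
  0.94452527]
```

Call:
carry_out:
  motion:
    - [-4.5,-0.1,0,0,0,0,0]
    - [-9,-0.2,0,0,0,0,0]
    - [-13.5,-0.3,0,0,0,0,0]
    - [-18,-0.4,0,0,0,0,0]
    - [-22.5,-0.6,0,0,0,0,0]

```text
t: 6.1
ee_pos: [0.5302, -0.0198, 0.1432]
tcp_rot: [-3.142, -0.0, 1.236]
contact_force: [-0.2, -0.2, -0.1]
grip_width: 0.0005
```

Call:
carry_out:
  motion:
    - [-4,-0.1,0,0,0,0,0]
    - [-8,-0.2,0,0,0,0,0]
    - [-12,-0.3,0,0,0,0,0]
    - [-16,-0.4,0,0,0,0,0]
    - [-20,-0.5,0,0,0,0,0]

```text
t: 6.6
ee_pos: [0.4597, -0.2068, 0.1433]
tcp_rot: [3.142, -0.0, 1.236]
contact_force: [1.1, -0.6, 0.1]
grip_width: 0.0005
```

```bash
python3 - <<'E'
from h import *
print(delta([.4455,-.2435,.12]).round(2), ctrl.get_state()["joint_positions"])
E
```

```text
[-3.94 -0.14  2.32] [-0.07651995  0.22988855  0.42880254  2.06676477 -0.12485306  0.86896906
  1.65895119]
```

Call:
carry_out:
  motion:
    - [-2,-0.1,1,0,0,0,0]
    - [-3.6,-0.1,2.3,0,0,0,0]
    - [-3.6,-0.1,3.5,0,0,0,0]
    - [-3.6,-0.1,3.5,0,0,0,0]
    - [-3.6,-0.1,3.5,0,0,0,0]

```text
t: 7.1
ee_pos: [0.4483, -0.2382, 0.1078]
tcp_rot: [-3.141, -0.0, 1.237]
contact_force: [0.1, 0.0, -0.1]
grip_width: 0.0004
```

```bash
python3 - <<'E'
from h import *
print(delta([.4455,-.2435,.042]).round(2),ctrl.get_state()["ee_pos"])
for n in("scene","side","wrist"):
    c=ctrl.capture(n); cv2.imwrite(f"pics/{n}2.png",c["img"][:,:,::-1]); k=cam(c); s=ctrl.get_state()["ee_pos"]; print(n,proj(k,s),proj(k,[.4455,-.2435,.042]))
w=cv2.imread("pics/scene2.png")[220:325,155:295];v=cv2.imread("pics/side2.png")[220:340,260:420]
cv2.imwrite("pics/c2.png",np.hstack([cv2.resize(w,(400,300)),cv2.resize(v,(400,300))]))
E
```

```text
[-0.59 -0.08  6.58] [ 0.44825071 -0.2382092   0.1077649 ]
scene [226.57283098 249.18776112] [226.37824792 265.78530991]
side [328.26960728 251.27300335] [325.73088929 282.68534068]
wrist [282.93006099 258.22857164] [276.71787349 224.58055284]
```

View pics/wrist2.png

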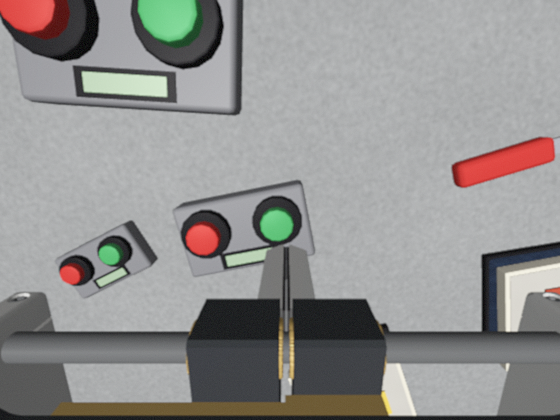

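View pics/c2.png

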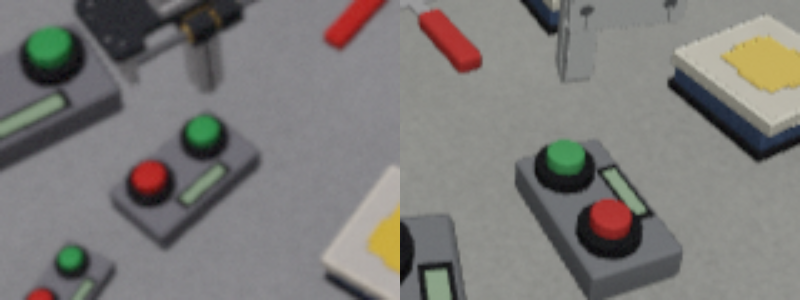

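Call:
carry_out:
  motion:
    - [-0.55,-0.1,2.5,0,0,0,0]
    - [-0.55,-0.1,4.8,0,0,0,0]
    - [-0.55,-0.1,5.6,0,0,0,0]
    - [-0.55,-0.1,6.1,0,0,0,0]
    - [-0.55,-0.1,6.4,0,0,0,0]

```text
t: 7.75
ee_pos: [0.4454, -0.2436, 0.044]
tcp_rot: [-3.141, -0.0, 1.236]
contact_force: [-4.9, 4.2, 21.5]
grip_width: 0.0005
```

Call:
carry_out:
  motion:
    - [0,0,0.1,0,0,0,0]
    - [0,0,0.2,0,0,0,0]
    - [0,0,0.3,0,0,0,0]

```text
t: 8.05
ee_pos: [0.4458, -0.2438, 0.043]
tcp_rot: [3.141, -0.002, 1.236]
contact_force: [-18.3, 10.8, 64.5]
grip_width: 0.0004
```

Call:
carry_out:
  motion:
    - [0,0,-0.3,0,0,0,0]
    - [0,0,-0.3,0,0,0,0]

```text
t: 8.25
ee_pos: [0.4459, -0.244, 0.0451]
tcp_rot: [3.14, -0.0, 1.236]
contact_force: [-2.4, 1.3, 4.1]
grip_width: 0.0005
```

```bash
python3 - <<'E'
from h import *
print(ctrl.get_state()["contact_force"],ctrl.get_state()["ee_pos"])
for n in("scene","side"):
    c=ctrl.capture(n); cv2.imwrite(f"pics/{n}3.png",c["img"][:,:,::-1])
w=cv2.imread("pics/scene3.png")[240:300,185:265];v=cv2.imread("pics/side3.png")[250:340,280:400]
cv2.imwrite("pics/c3.png",np.hstack([cv2.resize(w,(400,300),interpolation=2),cv2.resize(v,(400,300),interpolation=2)]))
E
```

```text
[-2.35792549  1.25556823  4.09478697] [ 0.44593105 -0.24397044  0.04505466]
```

View pics/c3.png

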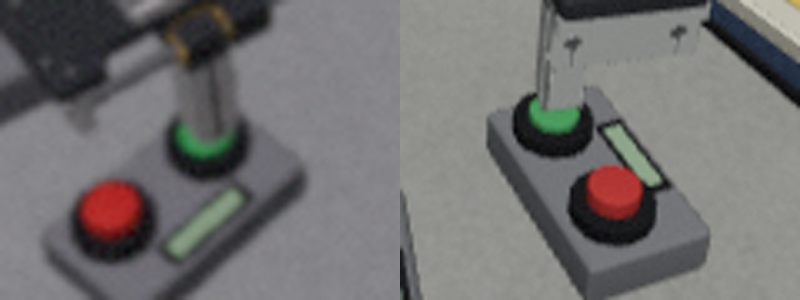

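The green button is visibly sunk in its collar compared with the red one. The force rose from about 4 N to a hard stop over roughly 1–2 mm, so it was fully down. I'll release slowly to confirm the spring travel.

Call:
carry_out:
  motion:
    - [0,0,-0.25,0,0,0,0]
    - [0,0,-0.25,0,0,0,0]

```text
t: 8.55
ee_pos: [0.4459, -0.244, 0.0468]
tcp_rot: [3.141, -0.0, 1.236]
contact_force: [1.0, 1.4, 3.0]
grip_width: 0.0005
```

Call:
carry_out:
  motion:
    - [0,0,-0.5,0,0,0,0]
    - [0,0,-2,0,0,0,0]
    - [0,0,-5,0,0,0,0]
    - [0,0,-10,0,0,0,0]
    - [0,0,-13,0,0,0,0]

```text
t: 9.05
ee_pos: [0.4456, -0.2446, 0.1791]
tcp_rot: [3.14, 0.0, 1.235]
contact_force: [0.6, -0.2, -0.8]
grip_width: 0.0003
```

Call:
carry_out:
  motion:
    - [0,0,-1,0,0,0,0]
    - [0,0,-1,0,0,0,0]
    - [0,0,-1,0,0,0,0]
    - [0,0,-1,0,0,0,0]

```text
t: 9.45
ee_pos: [0.4446, -0.2436, 0.1848]
tcp_rot: [-3.139, 0.0, 1.236]
contact_force: [-0.5, 0.2, 0.1]
grip_width: 0.0006
```

```bash
python3 - <<'E'
from h import *
s=ctrl.get_state();print(s["contact_force"],s["ee_pos"],s["t"],abs(s["joint_velocities"]).max())
for n in("scene","side"):
    c=ctrl.capture(n); cv2.imwrite(f"pics/{n}4.png",c["img"][:,:,::-1])
w=cv2.imread("pics/scene4.png")[100:370,120:480];v=cv2.imread("pics/side4.png")[120:420,160:560]
cv2.imwrite("pics/c4.png",np.hstack([cv2.resize(w,(400,300),interpolation=2),v]))
E
```

```text
[-0.49682732  0.18398272  0.14399456] [ 0.44458976 -0.24361261  0.18475439] 9.45 0.00384556195683827
```

View pics/c4.png

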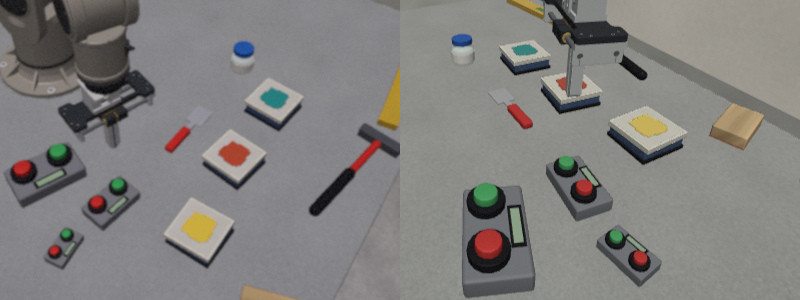

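The hand is clear, the green button has sprung back, and the tiles, jar and knife are where they were. Handing in.

```bash
python3 -c "
from plant import ctrl
print(ctrl.close_job())"
```

```text
the job is handed in; nothing more can be done
None
```

The job is done and handed in at about 9.5 s, but no verdict is reported. I touched the teal patch with the closed fingertips, lifted off, then pressed the green button on the middle-sized timer box to its stop and let it spring back.

- **Teal touch:** The force was about 3 to 5 N for roughly 0.4 s, and the foam gave about 2.5 mm. After lift-off the force was back to noise.
- **Choice of box:** There were three boxes. I took the one whose buttons measured 63.6 mm apart, against the 64 mm given.
- **Green press:** The button top was about 8 mm higher than I had estimated, so the push reached a hard stop at about 65 N on the wrist. That is more than the 5 N needed but below the 120 N limit. It was the fingertips that pressed, not the gripper body. No direct reading of the button joint was available. A picture taken just after I eased off, at about 4 N, showed the button sunk in its collar. Force then fell gradually as I lifted, as a spring would give.
- **Last checks:** The final pictures show the green and red buttons up and the tiles on their pads. The jar and knife look unmoved; I judged that by eye and did not re-measure. The hand was clear at z = 0.185 m, with about 0.5 N on the wrist, which is noise.

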